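Walk the tall clamping block up to the bench fence

ROBOT

A 6-joint arm with a two-finger parallel gripper is mounted at the origin on a cart in front of the work surface, level with it; the furniture and walls round the work are solid. World frame = base frame: x ahead of the robot, y to its left, z up, the work surface at z = 0. Lengths are in m, angles in degrees, forces in N, time in s.
With the tool pointing down it reaches from about 0.325 to 0.775 m from the base axis. Payload 5.5 kg.
Tool frame: the origin (TCP) lies at the centre of the arm's flange, where the gripper is bolted on; the fingertips stand 182 mm ahead of it and the grasp point (between the pads) lies 163 mm ahead of it; z points along the fingers, y is the line along which they close (so a half turn about z gives the same grasp; the last joint's range is limited). The gripper opens to 88 mm and grips with 3 to 60 N. Pads are 20 mm wide; open, the fingers measure 115 mm over their backs; the gripper's body (75 mm by 178 mm) begins 61 mm behind the grasp point.
Start: joints at [69.345, 5.22, 70.514, -0, 104.267, -3.249], TCP at [0.179, 0.573, 0.405] pointing down, gripper open.
Joint ranges: [-164.24, 164.24], [-49.07, 125.15], [9.68, 141.18], [-86.29, 266.29], [3.28, 154.24], [-151.56, 151.56]. Speed limits (degrees/s): [147.25, 147.25, 172.46, 180, 180, 180].

INTERFACE

Orientations are given as [roll, pitch, yaw] about the fixed x, y, z axes, in that order (R = Rz(yaw) Ry(pitch) Rx(roll)).
In Python, from station import r gives the robot as it stands. The module is installed in compiled form; this text tells all that it offers. Calls block until the motion is done:
- r.reach(position, orientation): joint-space move of the TCP to a pose.
- r.servo_line(position, rotation=None, speed=0.15): straight line of the TCP; rotation=None keeps the orientation; speed is the mean speed in m/s.
- r.move_joints(angles): joint-space move.
- r.let_go() and r.grab(squeeze=None): open the fingers fully, or close them until they stop; squeeze is the grip in N (None keeps the last).
- r.wait(seconds).
- r.inverse_kinematics(position, orientation): joint angles nearest the present ones, or None.
- r.sense(): the state.
- r.snapshot(name): name is "scene" or "top"; returns a dict with "frame" (384x512x3 uint8, red, green, blue), "fx", "fy", "cx", "cy" (pixels), "dist_coeffs" ([k1, k2, p1, p2, k3] as OpenCV has them; the pictures are not rectified), "R" (3x3) and "t" (3): a world point X has camera coordinates R X + t. Camera axes: x right, y down, z forward; pixel columns grow to the right and rows downward; lengths in m; the calibration is good to about 2 mm. A picture is of the moment at which its call begins. There is no depth.
A pose or a line that the arm cannot do raises r.IKError and nothing moves.
- r.hand_in(): hands the job in; it is judged then, once.
The state is a dict: "clock": time; "joints": joint angles; "joint_vel": joint speeds; "joint_torque": joint torques, N m; "tcp_pos": TCP position; "orientation": TCP orientation; "contact_force": force on the tool from outside, world axes, zero at the start; "torque": the same for the moment, N m; "opening": finger opening in m; "gripper_force": force on a finger pad.
Only numpy, scipy, OpenCV 4.12 (cv2) and the standard library are available. Lean on these libraries where they do the work, as an engineer would, in place of code of your own. Each camera call takes 0.05 s, during which the arm holds its last target. There are 200 camera calls.

TASK

Walk the tall wooden clamping block up to the fence in two strides, without lifting it clear of the bench or dragging it: tip it up a finger's width onto one of its two end feet, swing the raised end round until it is at the fence, set it down and let go. Then take it by the end left behind, tip it onto the foot that is at the fence and swing that end up too, so that the block stands upright with its broad face along the fence, against it or at most about a centimetre off. Leave the other things on the bench where they are.

Things in the scene. Friction and masses are not known exactly. Their poses are not given: they have to be found in the camera images.
- clamp_block: Tall plywood block, 50 thick (x) by 130 wide (y) by 195 mm tall, 0.65 to 1 kg, with two 36 mm holes through its broad face. It stands on two feet, one at each end, each 28 mm wide (y), 11 high, 50 deep. Origin: centre of the underside. x through the thickness, at first roughly towards the fence; y towards the left foot. Solid in its top 60 mm, to be pinched from above.
- left_foot (a point): Middle of the bottom outer edge of the block's foot at its +y end (block frame x 0, y +65 mm, z 0): the edge the block pivots on when the other end is raised. Its axes are the block's.
- right_foot (a point): The same at the block's -y end (block frame x 0, y -65 mm, z 0).
- fence: Straight dark wooden batten fixed to the bench, 22 thick (x) by 320 long (y) by 24 mm high. Origin: centre of its underside. The block starts on its -x side (the robot's side), some 50 to 70 mm off. Its near face is at x = -11 mm, so left_foot or right_foot is at fence x = -36 mm when that end touches with the block parallel. The block must end within the batten's length.
- sanding: Bystander, leave alone: brown sanding block 67 x 112 x 36 mm lying past the +y (left) end of the work. Origin: centre of its underside.
- tape_roll: Bystander, leave alone: roll of masking tape, 104 mm across, 25 mm high, lying past the -y (right) end of the work. Origin: centre of its underside.
- offcut: Bystander, leave alone: plain wooden offcut 50 x 70 x 50 mm, near the left end of the fence. Origin: centre of its underside.
Things that resemble listed ones, but are neither listed nor needed, are in the scene too. Of the things shaped like the clamp_block, the plywood one is meant.

How it is judged:
By the outcome, as a careful person would: the job done as asked, in the order asked, and still so for the second after the job is handed in, with the robot touching nothing.
It also fails if it takes over 45 s, if anything falls off the work surface, if the arm or the gripper's body presses on something with over 40 N, if the wrist force passes 120 N, or if a joint passes its speed limit or range.

## Working session

There is one attempt and no reset: what is moved stays moved. The work goes in short steps, each a Python script; the robot and the scene stay as the last script left them, time stands still between calls to the robot, and variables do not carry over. Pictures are saved under pics/ and viewed, at most 10 in all, crops included, and the job is handed in when it is done.

```bash
mkdir -p pics; python3 - <<'E'
from station import r
import cv2,numpy as np,pickle
d={}
for n in("scene","top"):
    s=r.snapshot(n); d[n]=s; cv2.imwrite(f"pics/{n}0.png",s["frame"][:,:,::-1])
    print(n,s["fx"],s["dist_coeffs"],(-np.array(s["R"]).T@np.array(s["t"])).round(3),np.array(s["R"]).round(2).tolist())
a=np.hstack([d["scene"]["frame"],d["top"]["frame"]])[:,:,::-1]
pickle.dump(d,open("s0.pkl","wb"))
print(r.sense()["clock"],r.sense()["opening"])
E
```

```text
scene 485.23633272078746 [-0.20601541  0.          0.          0.          0.        ] [-0.252 -0.761  1.074] [[0.57, -0.82, -0.0], [-0.61, -0.42, -0.67], [0.55, 0.39, -0.74]]
top 422.46223227515134 [0.0417431 0.        0.        0.        0.       ] [ 0.093 -0.369  1.098] [[0.3, -0.95, -0.01], [-0.89, -0.28, -0.35], [0.34, 0.12, -0.93]]
0.1 0.08769959823404437
```

View pics/scene0.png

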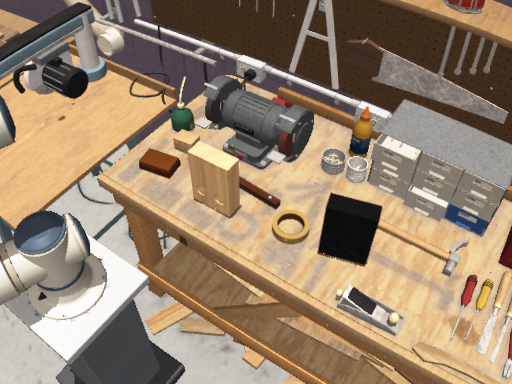

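View pics/top0.png

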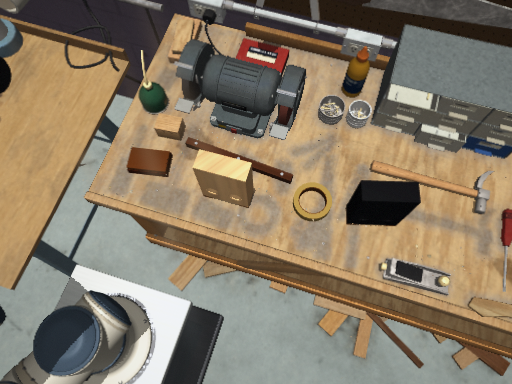

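The candidates are the plywood block at scene (215,180) / top (224,178) and a black block of similar shape at scene (350,228) / top (382,203). The plywood one is pale wood and stands beside the dark batten (top 190,145 to 290,178), so it fits the description. The sanding block is at top (150,162), the offcut at (170,127) and the tape at (312,202). I'll confirm this with a crop.

```bash
python3 - <<'E'
import cv2,numpy as np,pickle
d=pickle.load(open("s0.pkl","rb"))
a=cv2.resize(d["top"]["frame"][110:230,120:320],None,fx=4,fy=4,interpolation=cv2.INTER_CUBIC)
b=cv2.resize(d["scene"]["frame"][130:230,170:300],None,fx=4,fy=4,interpolation=cv2.INTER_CUBIC)
cv2.imwrite("pics/ca.png",a[:,:,::-1]);cv2.imwrite("pics/cb.png",b[:,:,::-1])
E
```

```text
(no output)
```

View pics/ca.png

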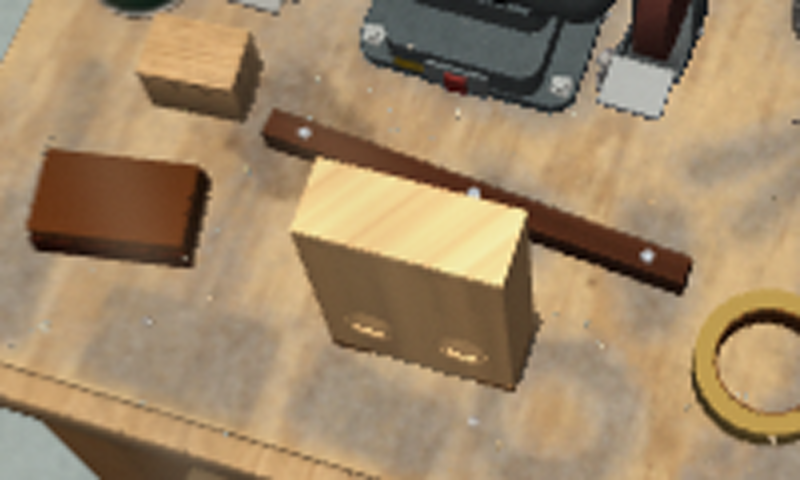

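View pics/cb.png

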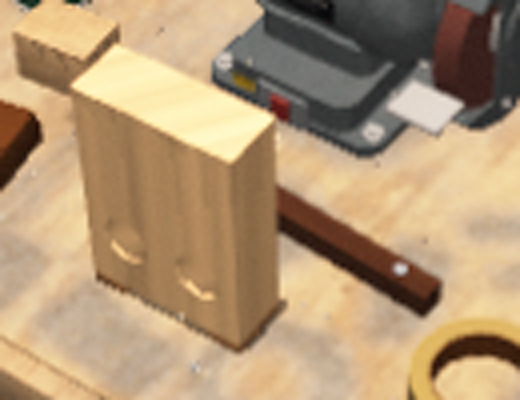

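The crops confirm the pale plywood block with two holes. Its top-face corners in the top crop are (318,157), (527,211), (503,286) and (291,233). The batten's screws are at (304,132), (474,192) and (648,256).

```bash
cat > h.py <<'E'
import cv2,numpy as np
def ray(s,p,z):
    K=np.array([[s["fx"],0,s["cx"]],[0,s["fy"],s["cy"]],[0,0,1.]])
    u=cv2.undistortPoints(np.array(p,float).reshape(-1,1,2),K,np.array(s["dist_coeffs"],float))[:,0]
    R=np.array(s["R"]);t=np.array(s["t"]);c=-R.T@t
    d=np.c_[u,np.ones(len(u))]@R
    return c+d*((z-c[2])/d[:,2])[:,None]
def proj(s,X):
    K=np.array([[s["fx"],0,s["cx"]],[0,s["fy"],s["cy"]],[0,0,1.]])
    return cv2.projectPoints(np.array(X,float),cv2.Rodrigues(np.array(s["R"]))[0],np.array(s["t"]),K,np.array(s["dist_coeffs"],float))[0][:,0]
E
python3 - <<'E'
import pickle;from h import *
d=pickle.load(open("s0.pkl","rb"));np.set_printoptions(precision=4,suppress=True)
T=d["top"];S=d["scene"]
ca=lambda p:(np.array(p,float)+.5)/4-.5+[120,110]
cb=lambda p:(np.array(p,float)+.5)/4-.5+[170,130]
def show(n,P):
    print(n,P[:,:2].tolist() and P[:,:2].round(4).tolist())
def blk(n,P): # order far-left, far-right, near-right, near-left
    show(n,P); c=P.mean(0); y=(P[0]+P[3]-P[1]-P[2])/2; x=(P[0]+P[1]-P[2]-P[3])/2
    print("  c",c[:2],"L",np.linalg.norm(y),np.linalg.norm(x),"yaw",np.degrees(np.arctan2(-y[0],y[1])),np.degrees(np.arctan2(x[1],x[0])))
blk("top",ray(T,ca([(318,157),(527,211),(503,286),(291,233)]),.195))
blk("sc",ray(S,cb([(119,44),(275,122),(233,163),(72,88)]),.195))
show("T bottom near l,r",ray(T,ca([(334,345),(515,389)]),0))
show("S bottom near l,r, far r",ray(S,cb([(97,280),(238,350),(285,303)]),0))
f=ray(T,ca([(304,132),(474,192),(648,256)]),.024);show("screws",f)
e=f[0]-f[2];print("fence yaw",np.degrees(np.arctan2(-e[0],e[1])))
show("fence top corners Lfar,Lnear,Rfar,Rnear",ray(T,ca([(274,108),(264,130),(692,260),(685,276)]),.024))
show("S screw",ray(S,cb([(401,269)]),.024))
show("sanding top",ray(T,ca([(48,150),(208,168),(192,248),(32,232)]),.036))
show("offcut top",ray(T,ca([(155,14),(248,33),(237,90),(138,68)]),.05))
show("tape",ray(T,ca([(770,365)]),.025))
E
```

```text
top [[0.4734, -0.0895], [0.4771, -0.2187], [0.428, -0.2202], [0.4225, -0.0917]]
  c [ 0.4502 -0.155 ] L 0.1289165847740926 0.05006149029239765 yaw 2.0565780810612666 2.1302117009071413
sc [[0.4727, -0.0918], [0.4713, -0.2229], [0.4258, -0.2227], [0.4211, -0.0934]]
  c [ 0.4477 -0.1577] L 0.13020386210908527 0.04851379269781391 yaw 0.7298999249879767 0.8132618074259673
T bottom near l,r [[0.4234, -0.0903], [0.4305, -0.2197]]
S bottom near l,r, far r [[0.4222, -0.0926], [0.4284, -0.2171], [0.4832, -0.2191]]
screws [[0.5608, -0.0201], [0.5526, -0.1503], [0.5424, -0.2803]]
fence yaw -4.032770482207103
fence top corners Lfar,Lnear,Rfar,Rnear [[0.5723, 0.007], [0.5537, 0.0075], [0.5486, -0.3101], [0.5358, -0.3088]]
S screw [[0.5407, -0.2812]]
sanding top [[0.4887, 0.1412], [0.5093, 0.0298], [0.4497, 0.0176], [0.4279, 0.1264]]
offcut top [[0.6054, 0.1054], [0.6109, 0.0368], [0.5661, 0.0276], [0.5614, 0.1002]]
tape [[0.4904, -0.3812]]
```

```bash
cat >> h.py <<'E'
from scipy.spatial.transform import Rotation as Ro
FC=np.array([.552,-.150,0]);FY=-4.0     # fence
Rz=lambda a:Ro.from_euler('z',a,degrees=True);Rx=lambda a:Ro.from_euler('x',a,degrees=True)
def tool(P,sgn,yaw,tilt,gy,half,gz=.165,dz=0):
    """TCP pose for a block pivoting on the foot at y=sgn*.065 (edge at P), yaw, raised by tilt deg, gripped at block y=gy"""
    B=Rz(yaw)*Rx(-sgn*tilt); p=np.r_[P[:2],dz]+B.apply([0,gy-sgn*.065,gz])
    T=B*Rz(half)*Rx(180)
    return (p-.163*T.apply([0,0,1])).tolist(),T.as_euler('xyz',degrees=True).tolist()
def foot(c,yaw,sgn): return np.r_[c[:2],0]+Rz(yaw).apply([0,sgn*.065,0])
def infence(p): return Rz(-FY).apply(np.r_[p[:2],0]-FC)
E
python3 - <<'E'
import pickle;from h import *
from station import r
d=pickle.load(open("s0.pkl","rb"));np.set_printoptions(precision=3,suppress=True)
print("grinder",ray(d["top"],[(180,55),(195,95),(210,115),(240,120),(275,125),(292,122)],.231))
c=np.array([.4492,-.1560]);yaw=2.3
L=foot(c,yaw,1);Rf=foot(c,yaw,-1);print("feet in fence",infence(L),infence(Rf))
phi=np.degrees(np.arcsin((-.041-infence(L)[0])/.13));y1=FY+phi;print("yaw1",y1)
R1=L+Rz(y1).apply([0,-.13,0])
for half in(90,-90):
  for a in[(L,1,yaw,0,-.045),(L,1,y1,6.6,-.045),(R1,-1,y1,0,.045),(R1,-1,FY,6.6,.045)]:
    q=r.inverse_kinematics(*tool(*a,half)); print(half,None if q is None else np.array(q))
E
```

```text
grinder [[ 0.687  0.035  0.231]
 [ 0.59  -0.041  0.231]
 [ 0.549 -0.094  0.231]
 [ 0.557 -0.166  0.231]
 [ 0.569 -0.248  0.231]
 [ 0.588 -0.283  0.231]]
feet in fence [-0.109  0.051  0.   ] [-0.095 -0.078  0.   ]
yaw1 27.67537719157855
90 [-27.966 -11.395  94.293   0.     97.101 -30.266]
90 [-20.241 -11.963  93.839  -4.425  93.206 -48.354]
90 [-17.579 -15.41   97.697   0.     97.714 -45.254]
90 [-20.435  -5.252  87.789   6.414  99.281 -15.5  ]
-90 [-27.966 -11.395  94.293  -0.     97.101 149.734]
-90 [-20.241 -11.963  93.839  -4.425  93.206 131.646]
-90 [-17.579 -15.41   97.697  -0.     97.714 134.746]
-90 None
```

```bash
cat >> h.py <<'E'
from station import r
def stride(P,sgn,y0,y1,half=90,tilt=6.6,dz=-.0006):
    gy=-sgn*.045; log=lambda n:print(n,round(r.sense()["clock"],2),np.round(r.sense()["contact_force"],1),np.round(r.sense()["torque"],2))
    go=lambda yaw,t,z,v=.04:r.servo_line(*tool(P,sgn,yaw,t,gy,half,dz=z),speed=v)
    p,o=tool(P,sgn,y0,0,gy,half); r.reach([p[0],p[1],p[2]+.08],o); log("above")
    r.servo_line(p,o,speed=.1); r.grab(50); print("opening",r.sense()["opening"]); log("grip")
    for t in(tilt/3,tilt*2/3,tilt): go(y0,t,dz,.02); log("tip")
    n=int(np.ceil(abs(y1-y0)/6))
    for i in range(1,n+1): go(y0+(y1-y0)*i/n,tilt,dz); log("swing")
    for t in(tilt/2,0): go(y1,t,dz if t else 0,.02); log("down")
    r.wait(.2); r.let_go(); r.wait(.2)
    p,o=tool(P,sgn,y1,0,gy,half); r.servo_line([p[0],p[1],p[2]+.09],o,speed=.1); log("up")
E
python3 - <<'E'
from h import *
import pickle
c=np.array([.4492,-.1560]);yaw=2.3;L=foot(c,yaw,1)
stride(L,1,yaw,27.7)
r.reach([.36,.2,.42],[180,0,90])
d={n:r.snapshot(n) for n in("scene","top")};pickle.dump(d,open("s1.pkl","wb"))
a=cv2.resize(d["top"]["frame"][110:230,120:320],None,fx=4,fy=4,interpolation=cv2.INTER_CUBIC)
b=cv2.resize(d["scene"]["frame"][130:230,170:300],None,fx=4,fy=4,interpolation=cv2.INTER_CUBIC)
cv2.imwrite("pics/ca1.png",a[:,:,::-1]);cv2.imwrite("pics/cb1.png",b[:,:,::-1])
E
```

```text
above 2.98 [0.7 0.8 1.2] [-0.1   0.1   0.05]
opening 0.04992322738916865
grip 4.61 [ 1.  -1.3 -0. ] [-0.11 -0.08  0.05]
tip 5.42 [-0.9 -3.2  4.8] [-0.07  0.09  0.03]
tip 6.23 [-0.8 -2.2  5. ] [-0.13  0.13  0.02]
tip 7.05 [ 0.6 -3.3  5.2] [-0.11  0.09  0.01]
swing 7.36 [-0.3 -1.8  4.9] [0.24 0.1  0.14]
swing 7.67 [ 0.5 -1.3  5.7] [0.43 0.1  0.09]
swing 7.97 [ 0.4 -0.6  5.5] [0.53 0.22 0.08]
swing 8.28 [-0.  -1.2  6.4] [0.59 0.26 0.05]
swing 8.59 [-0.3 -0.7  5.6] [0.53 0.41 0.11]
down 9.74 [ 0.6 -1.7  5.8] [0.6  0.31 0.08]
down 10.88 [-1.3  5.4  4.8] [ 1.1   0.28 -0.05]
up 13.09 [ 0.5  0.2 -0.4] [-0.02  0.07  0.03]
```

View pics/ca1.png

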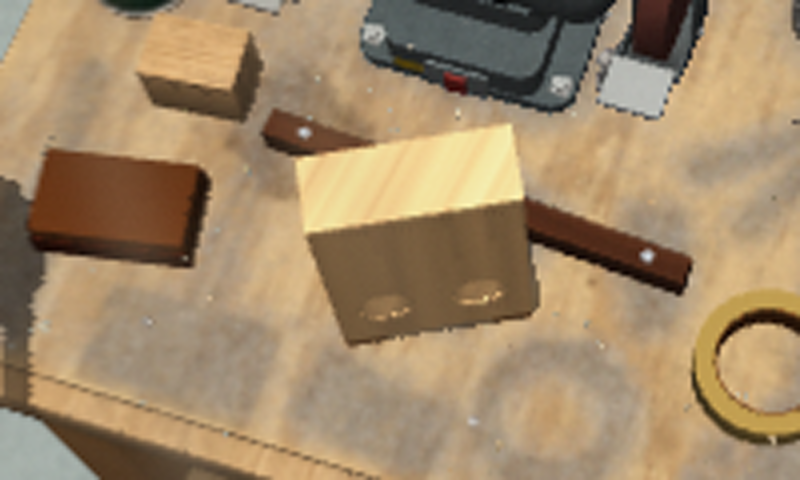

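View pics/cb1.png

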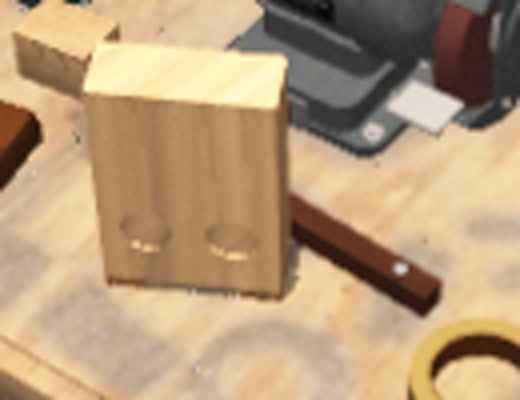

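Stride 1 went as planned: the right end is now at the fence. The top-crop corners are (297,158), (512,124), (525,199) and (309,233). The bystanders have not moved.

```bash
python3 - <<'E'
import pickle;from h import *
d=pickle.load(open("s1.pkl","rb"));np.set_printoptions(precision=4,suppress=True)
ca=lambda p:(np.array(p,float)+.5)/4-.5+[120,110]
cb=lambda p:(np.array(p,float)+.5)/4-.5+[170,130]
def blk(n,P):
    c=P.mean(0); y=(P[0]+P[3]-P[1]-P[2])/2; x=(P[0]+P[1]-P[2]-P[3])/2;yw=np.degrees(np.arctan2(-y[0],y[1]))
    print(n,c[:2],np.linalg.norm(y),np.linalg.norm(x),yw,np.degrees(np.arctan2(x[1],x[0])),"R",infence(foot(c,yw,-1)),"L",infence(foot(c,yw,1)))
blk("top",ray(d["top"],ca([(297,158),(512,124),(525,199),(309,233)]),.195))
blk("sc",ray(d["scene"],cb([(101,42),(288,55),(281,108),(84,93)]),.195))
L=foot([.4492,-.156],2.3,1);y1=27.7;print("cmd c",L+Rz(y1).apply([0,-.065,0]),"R",infence(L+Rz(y1).apply([0,-.13,0])),"L",infence(L))
E
```

```text
top [ 0.4769 -0.1468] 0.12844814317471293 0.04973142326833127 27.38441314333948 27.935857553733463 R [-0.0413 -0.0576  0.    ] L [-0.109   0.0534  0.    ]
sc [ 0.4755 -0.1486] 0.1293904122580567 0.05107915344722184 28.486108392391614 28.43797993179709 R [-0.0415 -0.0588  0.    ] L [-0.1114  0.0509  0.    ]
cmd c [ 0.4768 -0.1486  0.    ] R [-0.041  -0.0592  0.    ] L [-0.1093  0.0515  0.    ]
```

```bash
python3 - <<'E'
from h import *
import pickle
L=foot([.4492,-.156],2.3,1);R1=L+Rz(27.7).apply([0,-.13,0])
stride(R1,-1,27.7,FY)
r.reach([.36,.2,.42],[180,0,90])
d={n:r.snapshot(n) for n in("scene","top")};pickle.dump(d,open("s2.pkl","wb"))
a=cv2.resize(d["top"]["frame"][110:230,120:320],None,fx=4,fy=4,interpolation=cv2.INTER_CUBIC)
b=cv2.resize(d["scene"]["frame"][130:230,170:300],None,fx=4,fy=4,interpolation=cv2.INTER_CUBIC)
cv2.imwrite("pics/ca2.png",a[:,:,::-1]);cv2.imwrite("pics/cb2.png",b[:,:,::-1])
E
```

```text
above 15.94 [-0.7  0.4  0.5] [ 0.   -0.   -0.05]
opening 0.04985275113372727
grip 17.57 [ 0.9 -0.7  0.2] [-0.05  0.01  0.  ]
tip 18.38 [-1.9  3.5  5.6] [ 0.21  0.31 -0.04]
tip 19.19 [-2.5  2.8  4.9] [ 0.25  0.25 -0.05]
tip 20.01 [-1.9  3.6  4.7] [0.34 0.23 0.03]
swing 20.32 [-0.8  1.   4.1] [-0.45  0.14 -0.07]
swing 20.64 [-1.  -0.4  2.7] [-0.96  0.09 -0.1 ]
swing 20.96 [-0.7 -0.7  2.1] [-1.16  0.13 -0.1 ]
swing 21.27 [ 0.2 -2.   2.7] [-1.06  0.33 -0.14]
swing 21.59 [-0.6 -0.9  2.4] [-1.02  0.4  -0.16]
swing 21.91 [-0.9 -0.2  1.6] [-0.84  0.56 -0.17]
down 23.06 [-3.   0.8  4.3] [-0.64  1.12 -0.25]
down 24.2 [-3.5 -2.8  4.9] [-0.34  1.29  0.08]
up 26.41 [ 0.5 -0.1 -0.1] [-0.09  0.05 -0.02]
```

View pics/ca2.png

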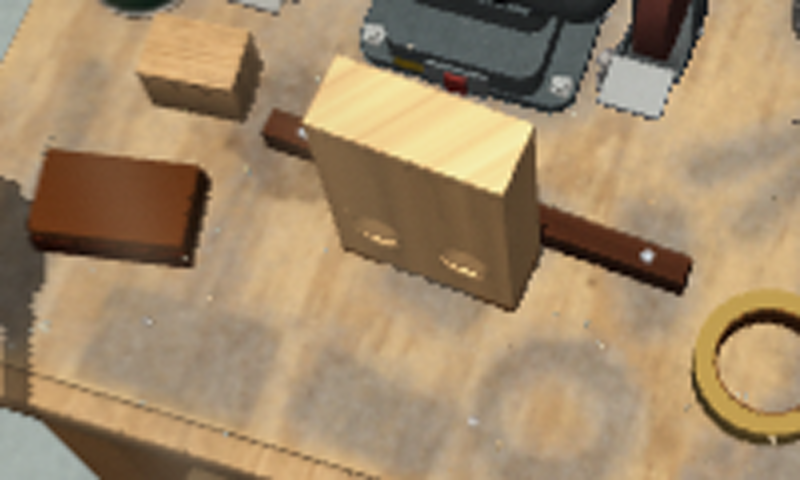

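View pics/cb2.png

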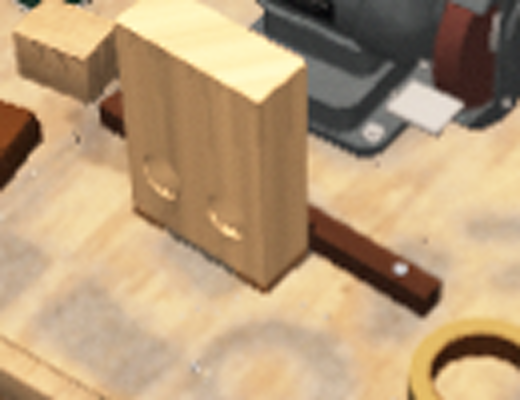

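The block stands upright along the batten, with top-crop corners at (338,55), (536,127), (502,194) and (303,123). The bystanders have not moved. I'll check the numbers.

```bash
python3 - <<'E'
import pickle;from h import *
d=pickle.load(open("s2.pkl","rb"));d0=pickle.load(open("s0.pkl","rb"));np.set_printoptions(precision=4,suppress=True)
ca=lambda p:(np.array(p,float)+.5)/4-.5+[120,110]
cb=lambda p:(np.array(p,float)+.5)/4-.5+[170,130]
def blk(n,P):
    c=P.mean(0); y=(P[0]+P[3]-P[1]-P[2])/2; x=(P[0]+P[1]-P[2]-P[3])/2;yw=np.degrees(np.arctan2(-y[0],y[1]))
    print(n,c[:2],np.linalg.norm(y),np.linalg.norm(x),yw,np.degrees(np.arctan2(x[1],x[0])),"R",infence(foot(c,yw,-1)),"L",infence(foot(c,yw,1)))
blk("top",ray(d["top"],ca([(338,55),(536,127),(502,194),(303,123)]),.195))
blk("sc",ray(d["scene"],cb([(160,-4),(306,66),(262,103),(115,26)]),.195))
print("bottom near edge T, fence frame (expect x -.091+gap)",[infence(p) for p in ray(d["top"],ca([(346,249),(515,309)]),0)])
print("bottom near edge S",[infence(p) for p in ray(d["scene"],cb([(134,209),(264,292)]),0)])
# fence near edge from scene: bottom edge of the front face right end
print("fence S bottom near R / T bottom near R",[infence(ray(d[n],p,0)[0]) for n,p in(("scene",cb([(420,312)])),("top",ca([(683,294)])))])
E
```

```text
top [ 0.5119 -0.1395] 0.12938618494119195 0.04900053156551511 -4.232552744693028 -5.56380303351447 R [-0.041  -0.0574  0.    ] L [-0.0405  0.0726  0.    ]
sc [ 0.5051 -0.144 ] 0.1261205334669263 0.044144414187801795 -1.3002893019772825 -5.974620589771178 R [-0.0441 -0.0623  0.    ] L [-0.0503  0.0676  0.    ]
bottom near edge T, fence frame (expect x -.091+gap) [array([-0.0635,  0.0725,  0.    ]), array([-0.062 , -0.0559,  0.    ])]
bottom near edge S [array([-0.0634,  0.0754,  0.    ]), array([-0.0653, -0.055 ,  0.    ])]
fence S bottom near R / T bottom near R [array([-0.0092, -0.1553,  0.    ]), array([-0.0086, -0.1609,  0.    ])]
```

```bash
python3 -c "
from station import r
r.wait(.3);print(r.hand_in(),r.sense()['clock'])"
```

```text
the job is handed in; nothing more can be done
the job is handed in; nothing more can be done
```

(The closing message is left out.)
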